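Load a control module into the assembly fixture and lock it

ROBOT

A 6-joint arm with a two-finger parallel gripper is mounted at the origin on the work surface. World frame = base frame: x ahead of the robot, y to its left, z up, the work surface at z = 0. Lengths are in m, angles in rad, forces in N, time in s.
With the tool pointing down it reaches from about 0.325 to 0.775 m from the base axis. Payload 5.5 kg.
Tool frame: the origin (TCP) lies at the centre of the arm's flange, where the gripper is bolted on; the fingertips stand 182 mm ahead of it and the grasp point (between the pads) lies 163 mm ahead of it; z points along the fingers, y is the line along which they close (so a half turn about z gives the same grasp; the last joint's range is limited). The gripper opens to 88 mm and grips with 3 to 60 N. Pads are 20 mm wide; open, the fingers measure 115 mm over their backs; the gripper's body (75 mm by 178 mm) begins 61 mm behind the grasp point.
Start: joints at [1.292, 0.091, 1.231, -0, 1.82, -0.057], TCP at [0.132, 0.585, 0.405] pointing down, gripper open.
Joint ranges: [-2.87, 2.87], [-0.86, 2.18], [0.17, 2.46], [-1.51, 4.65], [0.06, 2.69], [-2.65, 2.65]. Speed limits (rad/s): [2.57, 2.57, 3.01, 3.14, 3.14, 3.14].

INTERFACE

Orientations are given as a unit quaternion [w, x, y, z].
In Python, from cell import telemetry, optics, arm gives the robot as it stands.
- The arm moves only by the tool arm_command, never from a script. Its argument "moves" is one flat list of numbers, 6 for each row, row after row: the shift along the tool's x, y, z in cm, then the turn, a rotation vector about the tool's x, y, z in rad. In form: [dx, dy, dz, wx, wy, wz, dx, dy, dz, wx, wy, wz, ...]. A call has 1 to 5 rows; each row shifts and turns the commanded pose from where the row before left it, along the tool's axes as they then stand; what a row does not reach is not made up. A row lasts 1/8 s, in which the tool goes at most 62.5 mm and 10.7 degrees, less where a joint would pass 70% of its speed; a pose out of reach is approached as far as the arm can. A call is refused whole if a number of a shift passes 6.25 or a number of a turn 0.188, either way. A call with a gripper value outside its range is refused whole. "hand" is the closure, from -1 (fully open) to 1 (shut), so that 0 is half open, set as the call begins (left out, the last holds). The fingers move at their own pace and stop on an object; the grip force is fixed at half the most. Time passes only in rows, so rows that do not move let the fingers close. It gives the time, the measured TCP pose, the force, the opening and the grip force at its end, in the units of the state.
- telemetry.get_obs(): the state, without advancing time (a new reading comes with each control period).
- optics.grab_frame(name): name is "scene" or "top" or "wrist"; returns a dict with "frame" (480x640x3 uint8, red, green, blue), "vfov" (degrees; the focal length in pixels is half the picture's height over the tangent of half this angle, whatever the lens; pixels are square), "cx", "cy" (the principal point, pixels), "pose" (4x4, takes a point from camera to world coordinates). Camera axes: x right, y up, looking along -z (the intrinsics and any distortion apply to the point x, -y, -z); pixel columns grow to the right and rows downward; lengths in m; the calibration is good to about 2 mm. A picture is of the moment at which its call begins. There is no depth.
- arm.job_done(): hands the job in; it is judged then, once.
The state is a dict: "time_s": time; "joint_pos": joint angles; "qd": joint speeds; "effort": joint torques, N m; "ee_pos": TCP position; "eef_rot": TCP orientation; "ft_force": force on the tool from outside, world axes, zero at the start; "ft_torque": the same for the moment, N m; "grip_width": finger opening in m; "finger_force": force on a finger pad.
Only numpy, scipy, OpenCV 4.12 (cv2) and the standard library are available. Lean on these libraries where they do the work, as an engineer would, in place of code of your own. Each camera call takes 0.05 s, during which the arm holds its last target. There are 200 camera calls.

TASK

Load the grey control module into the white assembly fixture: slide the black grip of the lock fully back to its open end stop, then lay the module flat in the seat between the low ribs with its bare tongue towards the lock, setting it down without dropping it. Let go of it, then slide the lock grip fully home to its other end stop so that the steel jaw lies over the tongue; leave the tape ring, bin, screwdriver and can where they are.

Things in the scene. Friction and masses are not known exactly. Their poses are not given: they have to be found in the camera images.
- fixture: White flat assembly fixture fixed to the bench, top face 20 mm high. Origin: on the bench under the seat's centre; it spans x -160 to +102, y -70 to +130 mm. The seat on top, with a dark floor, is 178 x 88 mm (long side along x, 4 mm room all round the module), bounded by ribs with tops 28 mm above the bench. The lock's track crosses the -x end, along y at x = -125 mm.
- seat (a point): Centre of the seat, on the fixture's top face (20 mm above the bench), axes as the fixture's. A correctly laid module has its origin here and its x axis the same way.
- seat_tongue (a point): Point on the fixture's top face, 85 mm from the seat's centre towards the lock (-x): where the middle of the module's tongue end belongs.
- lock (a joint): Sliding lock, m: 0 = fully home (closed end stop, jaw centred over the seat's tongue end), 0.085 = fully open (end stop, jaw clear of the seat). Grows along the fixture's +y, stays where left, needs about 2 N plus drag. Starts between, jaw in the way.
- lock_grip (a point): Middle of the lock's black upright grip, 64.5 mm above the bench, a good height to pinch it from above. The grip is 30 mm (fixture x) by 26 mm (fixture y, the way it slides), top 82.5 mm above the bench; it stands on a black carriage 34 x 60 mm and the jaw (top 38.5 mm above the bench). Axes as the fixture's.
- lock_jaw (a point): Tip of the lock's flat steel jaw, on its underside, 32.5 mm above the bench, 82.5 mm from the grip's middle along the fixture's +x. The jaw is 40 mm wide (y) and 6 mm thick; when home it lies over the end 40 mm of the tongue, clear of it by about 4 mm.
- module: Grey plastic control module, loose, about 0.3 kg: base plate 170 (x) by 80 (y) by 8 mm with a housing block 95 x 52 mm, top 44 mm above the underside, three white sockets on top. The housing stands from x = -20 to +75 mm; the bare end (tongue, two screw heads) is the 65 mm at -x. Origin: centre of the plate's underside, z up.
- module_grip (a point): Point inside the housing to grip at: 27.5 mm from the module's origin along +x, 32 mm above its underside. Pinch the 52 mm width (along the module's y) from above.
- module_tongue (a point): Middle of the tongue's end edge, underside: 85 mm from the module's origin along -x.
- tape: Bystander: cardboard-coloured tape ring lying flat, 100 mm across, 24 mm high, origin centre of underside.
- bin: Bystander: open grey plastic bin 110 x 160 x 70 mm, origin centre of underside.
- driver: Bystander: screwdriver 200 mm long lying on the bench, red handle, origin at mid-length.
- can: Bystander: upright aluminium can 56 mm across, 130 mm high, origin centre of underside.
Mind the look-alikes: they are no part of the job. Leave any brown, pink or red look-alike of the module alone.

How it is judged:
On the way, in this order (a step that is already met when the one before it is completed fails the run):
1. the lock is slid fully back to its open end stop (within 4 mm) (value of joint lock above 0.081 m), for 0.2 s.
2. the module lies flat in the seat, tongue towards the lock, let go and at rest (distance between module and seat below 0.008 m and distance between module_tongue and seat_tongue below 0.009 m and z of module in the frame of seat below 0.003 m and angle between module's own z axis and vertical below 0.03 rad and contact force between the fingers and module below 0.2 N and linear speed of module below 0.02 m/s), for 0.2 s.
At the end, for the whole second after the job is handed in: Lock within 3 mm of its closed end stop; module flat and at rest in the seat, not on the ribs: origin within 8 mm of the seat's centre and within 3 mm of its height, tongue end within 9 mm of its place, tilt under 0.03 rad. Tape, bin, screwdriver, can within 30 mm of their starts (value of joint lock below 0.003 m and distance between module and seat below 0.008 m and distance between module_tongue and seat_tongue below 0.009 m and z of module in the frame of seat below 0.003 m and angle between module's own z axis and vertical below 0.03 rad and linear speed of module below 0.02 m/s and distance of each of tape, bin, driver, can from where it was at the start of the episode below 0.03 m); the robot touches nothing.
It fails at once if the module is dropped: falling free of the fingers faster than 0.7 m/s (a fall of about 25 mm) (linear speed of module above 0.7 m/s and contact force between the fingers and module below 0.1 N).
It fails at once if a bystander (tape, bin, screwdriver or can) is pushed more than 30 mm (distance of any of tape, bin, driver, can from where it was at the start of the episode above 0.03 m).
It also fails if it takes over 69 s, if anything falls off the work surface, if the arm or the gripper's body presses on something with over 40 N, if the wrist force passes 120 N, or if a joint passes its speed limit or range.

## Working session

There is one attempt and no reset: what is moved stays moved. The work goes in short steps, Python scripts to look and compute and a tool call to move; the robot and the scene stay as the last step left them, time stands still between calls to the robot, and variables do not carry over. Pictures are saved under pics/ and viewed, at most 10 in all, crops included, and the job is handed in when it is done.

Besides the shell and the picture viewer there is one more tool, called by a JSON object that holds its "api" and its "payload". arm_command: Moves the arm, as the interface text tells. Its arguments: {"type":"object","properties":{"moves":{"type":"array","items":{"type":"number"}},"hand":{"type":"number"}},"required":["moves"]}

```bash
mkdir -p pics; ls; python3 - <<'E'
from cell import telemetry, optics
import cv2, numpy as np
for n in ("top","scene"):
    f=optics.grab_frame(n); cv2.imwrite(f"pics/{n}0.png",f["frame"][:,:,::-1])
    print(n,f["vfov"],f["cx"],f["cy"],[k for k in f if k!="frame"]); print(np.round(f["pose"],4).tolist())
o=telemetry.get_obs(); print(o["ee_pos"],o["eef_rot"],o["time_s"])
E
```

```text
pics
top 55.601896614415125 313.8562102291376 239.33750230722342 ['vfov', 'cx', 'cy', 'pose']
[[0.0126, 0.998, -0.0615, 0.4622], [-0.9999, 0.0129, 0.003, 0.0869], [0.0038, 0.0614, 0.9981, 1.3722], [0.0, 0.0, 0.0, 1.0]]
scene 51.57388700849304 321.3088716586224 239.19314612003618 ['vfov', 'cx', 'cy', 'pose']
[[0.3997, -0.7201, 0.5672, 1.339], [0.9165, 0.3029, -0.2613, -0.2882], [0.0164, 0.6242, 0.7811, 1.1392], [0.0, 0.0, 0.0, 1.0]]
[0.13201044 0.58535487 0.40362034] [-1.52092599e-04  1.10684631e-01  9.93855193e-01 -8.62709548e-04] 0.1
```

View pics/top0.png

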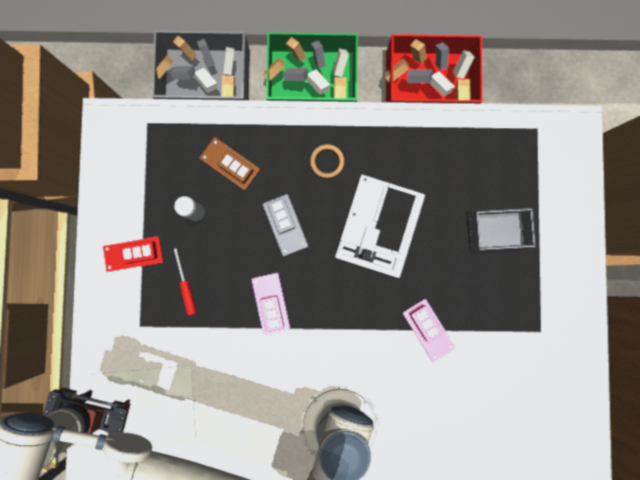

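View pics/scene0.png

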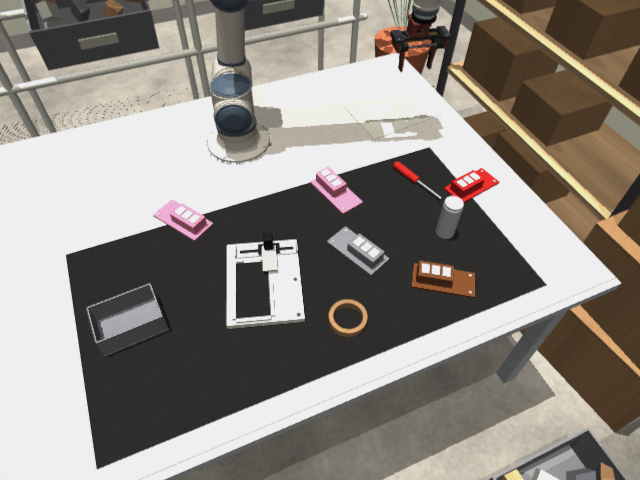

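Top view: the module candidates are brown (230,163), red (132,254), pink (270,303), pink (429,330) and grey (285,225). I choose grey. The fixture is near (380,225) with the lock grip near (366,255), and the lock end is at the bottom (towards the robot). Next is one close crop.

```bash
python3 - <<'E'
import cv2
i=cv2.imread("pics/top0.png")[170:290,250:440]
cv2.imwrite("pics/crop.png",cv2.resize(i,None,fx=4,fy=4,interpolation=cv2.INTER_CUBIC))
E
```

```text
(no output)
```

View pics/crop.png

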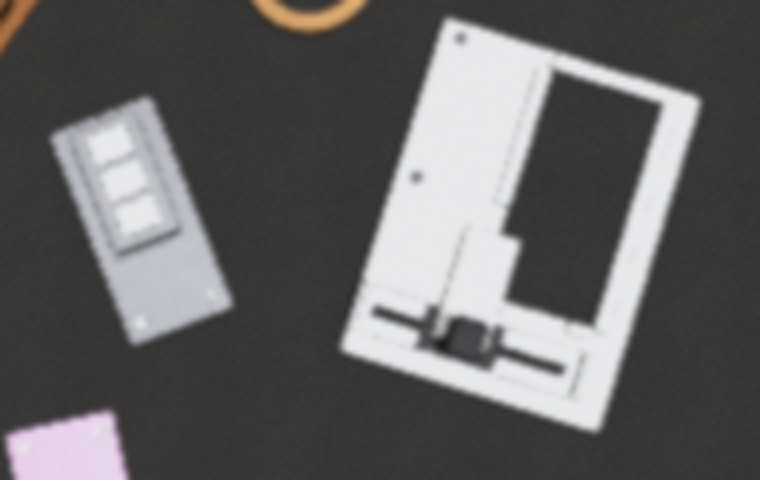

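```bash
cat >h.py <<'E'
import numpy as np
from scipy.spatial.transform import Rotation as R
def ray(f,uv,z):
    uv=np.atleast_2d(uv).astype(float); fl=240/np.tan(np.radians(f["vfov"]/2)); P=np.array(f["pose"])
    d=np.c_[(uv[:,0]-f["cx"])/fl,-(uv[:,1]-f["cy"])/fl,-np.ones(len(uv))]@P[:3,:3].T
    return (P[:3,3]+d*((z-P[2,3])/d[:,2])[:,None])[:,:2]
def proj(f,p):
    p=np.atleast_2d(p); fl=240/np.tan(np.radians(f["vfov"]/2)); P=np.array(f["pose"]); c=(p-P[:3,3])@P[:3,:3]
    return np.c_[f["cx"]-fl*c[:,0]/c[:,2], f["cy"]+fl*c[:,1]/c[:,2]]
def fit(loc,w):
    loc=np.array(loc,float); a=loc.mean(0); b=w.mean(0); l=loc-a; m=w-b
    t=np.arctan2((l[:,0]*m[:,1]-l[:,1]*m[:,0]).sum(),(l*m).sum())
    c,s=np.cos(t),np.sin(t); Rm=np.array([[c,-s],[s,c]])
    return b-Rm@a,t,np.linalg.norm(m-l@Rm.T,axis=1)
def rot(t): return np.array([[np.cos(t),-np.sin(t)],[np.sin(t),np.cos(t)]])
E
python3 - <<'E'
from h import *
from cell import optics,telemetry
f=optics.grab_frame("top")
px=lambda c:np.array(c)/4+[250,170]-.375
o,t,e=fit([(.102,.13),(.102,-.07),(-.16,-.07),(-.16,.13)],ray(f,px([(446,18),(701,98),(600,432),(342,349)]),.02)); print("fix",o,t,e)
# module plate top .008: +x end is top
m,tm,e=fit([(.085,.04),(.085,-.04),(-.085,-.04),(-.085,.04)],ray(f,px([(50,135),(152,97),(233,306),(134,346)]),.008)); print("mod",m,tm,e)
g=ray(f,px([(474,338)]),.0825)[0]; print("grip",g,rot(t).T@(g-o)); print("mod grip",m+rot(tm)@[.0275,0])
print("open grip",o+rot(t)@[-.125,.085],o+rot(t)@[-.125,0],"place grip",o+rot(t)@[.0275,0])
s=telemetry.get_obs(); print(R.from_quat(np.roll(s["eef_rot"],-1)).as_matrix().round(3),s["ee_pos"])
E
```

```text
fix [ 0.60863441 -0.15180918] -0.29465610568408507 [0.00052484 0.00040073 0.00044555 0.00085483]
mod [0.58899442 0.16962543] 0.38825000689452555 [0.00137797 0.00104756 0.0001474  0.00058306]
grip [ 0.5016428 -0.0713518] [-0.12574619  0.04591831]
mod grip [0.61444767 0.18003609]
open grip [ 0.51370657 -0.03417115] [ 0.48902165 -0.11550783] place grip [ 0.63494922 -0.15979547]
[[-0.976  0.22  -0.   ]
 [ 0.22   0.976 -0.001]
 [ 0.    -0.001 -1.   ]] [0.131978   0.58534869 0.40377586]
```

```bash
cat >>h.py <<'E'
def plan(p,yaw):
    "grasp point target (x,y,z), world yaw of tool y; gives turn first, then shift in turned axes (cm)"
    from cell import telemetry
    s=telemetry.get_obs(); M=R.from_quat(np.roll(s["eef_rot"],-1)).as_matrix()
    y=np.array([np.cos(yaw),np.sin(yaw),0]); z=np.array([0,0,-1.]); T=np.c_[np.cross(y,z),y,z]
    rv=R.from_matrix(M.T@T).as_rotvec(); d=T.T@(np.array(p)+[0,0,.163]-s["ee_pos"])*100
    print("turn",rv.round(4),"shift cm",d.round(2),"n",np.ceil(np.linalg.norm(d)/6.2),"t",s["time_s"],"w",s["grip_width"],"j",s["joint_pos"].round(2))
FO=np.array([.6086,-.1518]); FT=-.2947; MO=np.array([.5890,.1696]); MT=.388
E
python3 -c "
from h import *
g=FO+rot(FT)@[-.125,.0459]; print(g); plan([*g,.167],FT+np.pi/2)"
```

```text
[ 0.50232062 -0.07157218]
turn [-0.0015 -0.      0.0729] shift cm [-54.52 -52.1    7.38] n 13.0 t 0.15 w 0.0877986125933835 j [ 1.29  0.09  1.23 -0.    1.82 -0.06]
```

{"api": "arm_command", "payload": {"moves": [0,0,0,0,0,0.073,-3.9,-3.7,0,0,0,0,-3.9,-3.7,0,0,0,0,-3.9,-3.7,0,0,0,0,-3.9,-3.7,0,0,0,0], "hand": -1}}

```text
time_s: 0.78
ee_pos: [0.2387, 0.3968, 0.4043]
eef_rot: [0.0, 0.147, 0.989, -0.0]
ft_force: [0.5, -0.1, 1.2]
grip_width: 0.0878
finger_force: 0.0
```

{"api": "arm_command", "payload": {"moves": [-3.9,-3.7,0,0,0,0,-3.9,-3.7,0,0,0,0,-3.9,-3.7,0,0,0,0,-3.9,-3.7,0,0,0,0,-3.9,-3.7,0,0,0,0]}}

```text
time_s: 1.4
ee_pos: [0.3715, 0.163, 0.4045]
eef_rot: [0.0, 0.147, 0.989, 0.0]
ft_force: [0.8, -0.1, 0.3]
grip_width: 0.088
finger_force: 0.0
```

{"api": "arm_command", "payload": {"moves": [-3.9,-3.7,0,0,0,0,-3.9,-3.7,1,0,0,0,-3.9,-3.7,2,0,0,0,-3.9,-3.7,2,0,0,0,0,0,2,0,0,0]}}

```text
time_s: 2.02
ee_pos: [0.4781, -0.0249, 0.3329]
eef_rot: [-0.001, 0.149, 0.989, -0.0]
ft_force: [-0.3, -0.7, 0.5]
grip_width: 0.0879
finger_force: 0.0
```

```bash
python3 -c "
from h import *
from cell import optics
import cv2
g=FO+rot(FT)@[-.125,.0459]; plan([*g,.0645],FT+np.pi/2)
f=optics.grab_frame('wrist'); print(proj(f,[*g,.0825])); cv2.imwrite('pics/w1.png',f['frame'][:,:,::-1])"
```

```text
turn [-0.0009 -0.0016 -0.0049] shift cm [-3.67 -3.76 10.54] n 2.0 t 2.025 w 0.08785382632045845 j [-0.12 -0.24  1.67 -0.    1.71 -1.39]
[[264.71919038 304.3489505 ]]
```

View pics/w1.png

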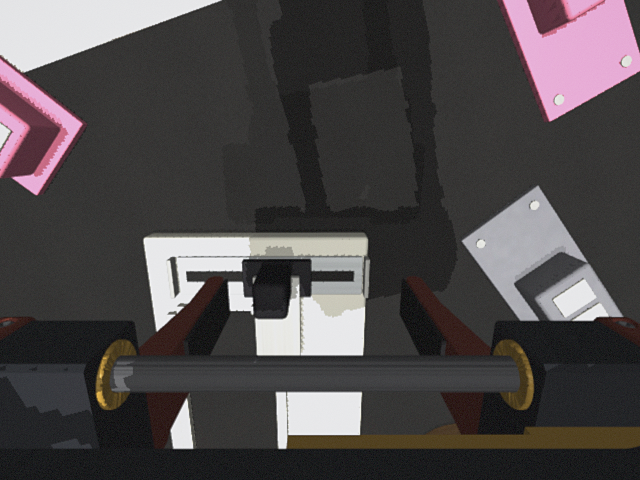

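The wrist view shows the grip top at about (270,303), against a prediction of (265,304), so the fit holds. I will descend and pinch.

{"api": "arm_command", "payload": {"moves": [-1.8,-1.9,0,0,0,-0.005,-1.9,-1.9,0,0,0,0,0,0,3.5,0,0,0,0,0,3.5,0,0,0,0,0,3.5,0,0,0]}}

```text
time_s: 2.7
ee_pos: [0.5016, -0.0678, 0.2291]
eef_rot: [0.0, 0.144, 0.99, 0.0]
ft_force: [0.1, -0.7, 0.7]
grip_width: 0.0878
finger_force: 0.0
```

{"api": "arm_command", "payload": {"moves": [0,0,0,0,0,0,0,0,0,0,0,0,0,0,0,0,0,0,0,0,0,0,0,0,0,0,0,0,0,0], "hand": 1}}

```text
time_s: 3.32
ee_pos: [0.502, -0.0693, 0.2303]
eef_rot: [0.001, 0.144, 0.99, -0.0]
ft_force: [-0.0, -0.7, -0.2]
grip_width: 0.0415
finger_force: 0.0
```

```bash
python3 -c "
from h import *
g=FO+rot(FT)@[-.125,.085]; plan([*g,.0645],FT+np.pi/2)
g=FO+rot(FT)@[-.125,.0459]; plan([*g,.0645],FT+np.pi/2)"
```

```text
turn [0.0001 0.0011 0.0048] shift cm [-0.1   3.71  0.28] n 1.0 t 3.325 w 0.041529324999242466 j [-0.2  -0.13  1.75 -0.    1.51 -1.49]
turn [0.0001 0.0011 0.0048] shift cm [-0.1  -0.2   0.28] n 1.0 t 3.325 w 0.041529324999242466 j [-0.2  -0.13  1.75 -0.    1.51 -1.49]
```

{"api": "arm_command", "payload": {"moves": [0,0,0.3,0,0,0,0,0,0,0,0,0,0,0,0,0,0,0,0,0,0,0,0,0,0,0,0,0,0,0], "hand": 1}}

```text
time_s: 3.95
ee_pos: [0.5019, -0.0692, 0.2263]
eef_rot: [-0.0, 0.144, 0.99, 0.0]
ft_force: [2.6, 1.5, -3.7]
grip_width: 0.0256
finger_force: 30.0
```

{"api": "arm_command", "payload": {"moves": [0,0.8,0,0,0,0,0,0.8,0,0,0,0,0,0.8,0,0,0,0,0,0.8,0,0,0,0,0,0,0,0,0,0]}}

```text
time_s: 4.58
ee_pos: [0.5114, -0.0376, 0.2263]
eef_rot: [0.0, 0.144, 0.99, 0.0]
ft_force: [5.2, 0.1, -7.4]
grip_width: 0.0255
finger_force: 30.0
```

```bash
python3 -c "
from h import *
g=FO+rot(FT)@[-.125,.085]; plan([*g,.0645],FT+np.pi/2)"
```

```text
turn [0.001  0.0004 0.0059] shift cm [-0.12  0.39 -0.12] n 1.0 t 4.575 w 0.025453952900587083 j [-0.14 -0.11  1.74  0.    1.5  -1.42]
```

{"api": "arm_command", "payload": {"moves": [0,0.2,0,0,0,0,0,0.2,0,0,0,0,0,0,0,0,0,0]}}

```text
time_s: 4.95
ee_pos: [0.5124, -0.0344, 0.2263]
eef_rot: [0.0, 0.144, 0.99, -0.0]
ft_force: [3.4, -2.9, -7.4]
grip_width: 0.0255
finger_force: 30.0
```

{"api": "arm_command", "payload": {"moves": [0,0.2,0,0,0,0,0,0,0,0,0,0]}}

```text
time_s: 5.2
ee_pos: [0.5128, -0.0329, 0.2263]
eef_rot: [0.0, 0.144, 0.99, -0.001]
ft_force: [3.2, -5.9, -6.9]
grip_width: 0.0256
finger_force: 30.0
```

{"api": "arm_command", "payload": {"moves": [0,0.2,0,0,0,0,0,0,0,0,0,0]}}

```text
time_s: 5.45
ee_pos: [0.5131, -0.0322, 0.2263]
eef_rot: [-0.0, 0.145, 0.989, -0.002]
ft_force: [0.4, -13.1, -5.7]
grip_width: 0.0256
finger_force: 30.0
```

{"api": "arm_command", "payload": {"moves": [0,0.2,0,0,0,0,0,0,0,0,0,0]}}

```text
time_s: 5.7
ee_pos: [0.5134, -0.0316, 0.2263]
eef_rot: [-0.001, 0.145, 0.989, -0.004]
ft_force: [-1.7, -19.2, -4.9]
grip_width: 0.0257
finger_force: 30.0
```

{"api": "arm_command", "payload": {"moves": [0,-0.4,0,0,0,0,0,0,0,0,0,0,0,0,0,0,0,0], "hand": -1}}

```text
time_s: 6.08
ee_pos: [0.5128, -0.0322, 0.2272]
eef_rot: [0.0, 0.144, 0.99, 0.0]
ft_force: [0.1, -0.1, -0.4]
grip_width: 0.0526
finger_force: 0.0
```

{"api": "arm_command", "payload": {"moves": [0,0,0,0,0,0,0,0,0,0,0,0,0,0,0,0,0,0,0,0,-3,0,0,0,0,0,-6,0,0,0]}}

```text
time_s: 6.7
ee_pos: [0.5121, -0.0328, 0.3144]
eef_rot: [-0.003, 0.144, 0.99, -0.0]
ft_force: [0.3, 0.2, -0.0]
grip_width: 0.0875
finger_force: 0.0
```

```bash
python3 -c "
from h import *
from cell import optics
g=MO+rot(MT)@[.0275,0]; plan([*g,.1675],MT+np.pi/2)"
```

```text
turn [ 0.0013 -0.0067 -0.6777] shift cm [-17.52  15.82  -1.61] n 4.0 t 6.7 w 0.08751733806274122 j [-0.13 -0.14  1.62  0.    1.67 -1.41]
```

{"api": "arm_command", "payload": {"moves": [0,0,-0.8,0,0,-0.17,0,0,-0.8,0,0,-0.17,0,0,0,0,0,-0.17,0,0,0,0,0,-0.168,0,0,0,0,0,0]}}

```text
time_s: 7.32
ee_pos: [0.5127, -0.0329, 0.3326]
eef_rot: [-0.0, -0.192, 0.981, 0.0]
ft_force: [0.0, 0.1, -0.7]
grip_width: 0.0881
finger_force: 0.0
```

{"api": "arm_command", "payload": {"moves": [-3.5,3.16,0,0,0,0,-3.5,3.16,0,0,0,0,-3.5,3.16,0,0,0,0,-3.5,3.16,0,0,0,0,-3.5,3.16,0,0,0,0]}}

```text
time_s: 7.95
ee_pos: [0.6154, 0.1811, 0.3325]
eef_rot: [-0.0, -0.191, 0.982, -0.0]
ft_force: [1.3, 0.6, -0.5]
grip_width: 0.0876
finger_force: 0.0
```

{"api": "arm_command", "payload": {"moves": [0,0,0,0,0,0,0,0,0,0,0,0]}}

```text
time_s: 8.2
ee_pos: [0.6148, 0.1794, 0.3322]
eef_rot: [-0.0, -0.192, 0.981, -0.0]
ft_force: [0.0, -0.2, -0.1]
grip_width: 0.0884
finger_force: 0.0
```

```bash
python3 -c "
from h import *
from cell import optics
import cv2
g=MO+rot(MT)@[.0275,0]; plan([*g,.032],MT+np.pi/2)
f=optics.grab_frame('wrist'); im=f['frame'][:,:,::-1].copy()
pts=lambda L,z:proj(f,np.array([[*(MO+rot(MT)@np.array(l)),z] for l in L])).round().astype(int)
cv2.polylines(im,[pts([(.085,.04),(.085,-.04),(-.085,-.04),(-.085,.04)],.008).astype(np.int32)],True,(0,255,0),1)
cv2.polylines(im,[pts([(.075,.026),(.075,-.026),(-.02,-.026),(-.02,.026)],.044).astype(np.int32)],True,(0,0,255),1)
cv2.imwrite('pics/w2.png',im)"
```

```text
turn [-0.0003 -0.0011 -0.0017] shift cm [1.000e-02 7.000e-02 1.372e+01] n 3.0 t 8.2 w 0.08841422743273498 j [ 0.23  0.2   1.24 -0.    1.7  -1.73]
```

View pics/w2.png

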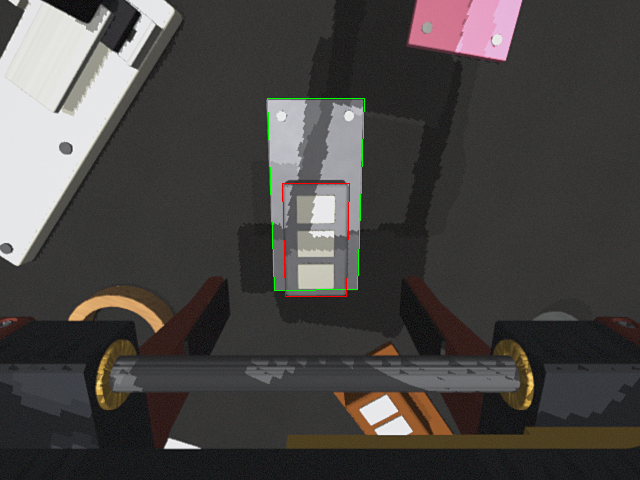

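The overlay matches the grey module: tongue towards the top of the picture with screws at (281,116) and (348,116), housing at (316,240). I will descend and grip.

{"api": "arm_command", "payload": {"moves": [0,0,4,0,0,0,0,0,4,0,0,0,0,0,3.5,0,0,0,0,0,2,0,0,0,0,0,0,0,0,0]}}

```text
time_s: 8.88
ee_pos: [0.6144, 0.1787, 0.1964]
eef_rot: [-0.001, -0.192, 0.981, -0.0]
ft_force: [-0.7, -1.0, 0.1]
grip_width: 0.0878
finger_force: 0.0
```

{"api": "arm_command", "payload": {"moves": [0,0,0,0,0,0,0,0,0,0,0,0,0,0,0,0,0,0,0,0,0,0,0,0,0,0,0,0,0,0], "hand": 1}}

```text
time_s: 9.5
ee_pos: [0.615, 0.1798, 0.1982]
eef_rot: [0.0, -0.193, 0.981, 0.0]
ft_force: [-0.6, 0.5, 2.3]
grip_width: 0.0517
finger_force: 30.0
```

{"api": "arm_command", "payload": {"moves": [0,0,0,0,0,0,0,0,0,0,0,0,0,0,0,0,0,0]}}

```text
time_s: 9.88
ee_pos: [0.615, 0.1798, 0.1982]
eef_rot: [0.0, -0.193, 0.981, 0.0]
ft_force: [-0.6, 1.1, 5.3]
grip_width: 0.0519
finger_force: 30.0
```

{"api": "arm_command", "payload": {"moves": [0,0,-1,0,0,0,0,0,-3,0,0,0,0,0,-4,0,0,0,0,0,-3,0,0,0,0,0,-1,0,0,0]}}

```text
time_s: 10.5
ee_pos: [0.6151, 0.1795, 0.3195]
eef_rot: [0.001, -0.193, 0.981, -0.0]
ft_force: [-0.0, 0.6, -3.4]
grip_width: 0.0517
finger_force: 30.0
```

{"api": "arm_command", "payload": {"moves": [0,0,0,0,0,0.1,0,0,0,0,0,0.16,0,0,0,0,0,0.16,0,0,0,0,0,0.16,0,0,0,0,0,0.103]}}

```text
time_s: 11.12
ee_pos: [0.6147, 0.1794, 0.3151]
eef_rot: [-0.002, 0.149, 0.989, -0.001]
ft_force: [0.4, -0.1, -2.6]
grip_width: 0.0516
finger_force: 30.0
```

```bash
python3 -c "
from h import *
g=FO+rot(FT)@[.0275,0]; plan([*g,.15],FT+np.pi/2)"
```

```text
turn [-0.0022 -0.0032 -0.0043] shift cm [-11.79 -31.87   0.21] n 6.0 t 11.125 w 0.05164598957695913 j [ 0.23  0.2   1.27 -0.    1.68 -1.04]
```

{"api": "arm_command", "payload": {"moves": [-0.8,-2,0,0,0,0,-1.5,-4,0,0,0,0,-1.5,-4,0,0,0,0,-1.5,-4,0,0,0,0,-1.5,-4,0,0,0,0]}}

```text
time_s: 11.75
ee_pos: [0.6273, -0.015, 0.3163]
eef_rot: [-0.001, 0.146, 0.989, -0.0]
ft_force: [0.6, 0.4, -3.7]
grip_width: 0.0518
finger_force: 30.0
```

{"api": "arm_command", "payload": {"moves": [-1.5,-4,0,0,0,0,-1.5,-4,0,0,0,0,-1.2,-3.8,0,0,0,0,-0.8,-2.1,0,0,0,0,0,0,0,0,0,0]}}

```text
time_s: 12.38
ee_pos: [0.6348, -0.1619, 0.3166]
eef_rot: [-0.001, 0.148, 0.989, 0.0]
ft_force: [-0.2, 0.9, -3.9]
grip_width: 0.0519
finger_force: 30.0
```

{"api": "arm_command", "payload": {"moves": [0,0,0,0,0,0,0,0,0,0,0,0]}}

```text
time_s: 12.62
ee_pos: [0.6352, -0.1587, 0.3177]
eef_rot: [-0.0, 0.146, 0.989, 0.0]
ft_force: [0.5, -0.9, -3.3]
grip_width: 0.0518
finger_force: 30.0
```

```bash
cat >ov.py <<'E'
from h import *
from cell import optics,telemetry
import cv2,sys
g=FO+rot(FT)@[.0275,0]; plan([*g,.0552],FT+np.pi/2)
s=telemetry.get_obs(); y=R.from_quat(np.roll(s["eef_rot"],-1)).as_matrix()[:,1]; mt=np.arctan2(y[1],y[0])-np.pi/2
mz=s["ee_pos"][2]-.1982; mo=s["ee_pos"][:2]-rot(mt)@[.0275,0]
f=optics.grab_frame('wrist'); im=f['frame'][:,:,::-1].copy()
def box(O,T,x0,x1,y0,y1,z,c):
    q=np.array([[*(O+rot(T)@np.array(l)),z] for l in [(x1,y1),(x1,y0),(x0,y0),(x0,y1)]])
    cv2.polylines(im,[proj(f,q).round().astype(np.int32)],True,c,1)
box(mo,mt,-.085,.085,-.04,.04,mz+.008,(0,255,0)); box(FO,FT,-.089,.089,-.044,.044,.028,(0,0,255)); box(FO,FT,-.16,.102,-.07,.13,.02,(255,0,0))
box(FO,FT,-.14,-.11,.072,.098,.0825,(255,0,255))
print("mod",mo,mt,mz,"tilt",R.from_quat(np.roll(s["eef_rot"],-1)).as_matrix()[:,2]); cv2.imwrite(sys.argv[1],im)
E
python3 ov.py pics/w3.png
```

```text
turn [ 0.0003 -0.0001  0.0018] shift cm [-0.   -0.12  9.95] n 2.0 t 12.625 w 0.051839099829256184 j [-0.3   0.24  1.22  0.    1.68 -1.57]
mod [ 0.60891314 -0.15072549] -0.29290223071212695 0.11947662949045101 tilt [ 1.03073828e-06  3.47416346e-04 -9.99999940e-01]
```

View pics/w3.png

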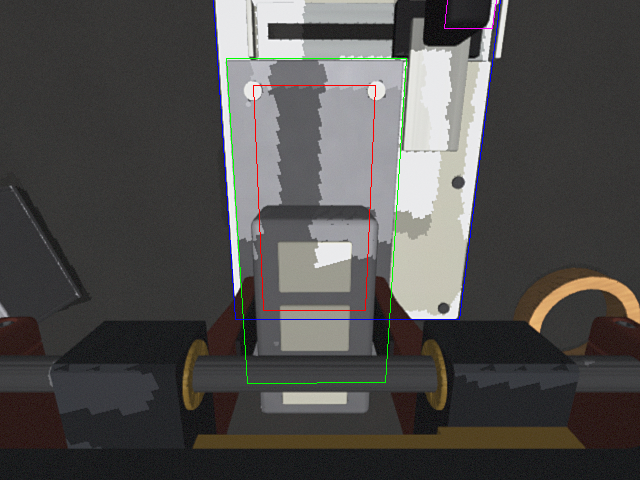

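The module sits in the hand as predicted (green outline). The seat is clear, with the jaw off to the right around (430,100), and the lock grip is at its open-end outline (470,15). I will lower.

{"api": "arm_command", "payload": {"moves": [0,-0.1,2,0,0,0,0,0,3,0,0,0,0,0,2,0,0,0,0,0,1,0,0,0,0,0,0,0,0,0]}}

```text
time_s: 13.3
ee_pos: [0.6347, -0.1608, 0.2367]
eef_rot: [-0.001, 0.147, 0.989, 0.0]
ft_force: [-0.1, 0.0, -3.3]
grip_width: 0.0518
finger_force: 30.0
```

{"api": "arm_command", "payload": {"moves": [0,0,0,0,0,0]}}

```text
time_s: 13.42
ee_pos: [0.6351, -0.161, 0.239]
eef_rot: [0.001, 0.147, 0.989, -0.0]
ft_force: [0.1, 0.0, -2.5]
grip_width: 0.0518
finger_force: 30.0
```

```bash
python3 ov.py pics/w4.png
```

```text
turn [-0.      0.0022 -0.0001] shift cm [0.06 0.11 2.08] n 1.0 t 13.425 w 0.0518045707540358 j [-0.3   0.27  1.33 -0.    1.54 -1.58]
mod [ 0.60882639 -0.15298866] -0.2948133420232746 0.040834000161121986 tilt [ 2.05384709e-03 -6.39171365e-04 -9.99997687e-01]
```

View pics/w4.png

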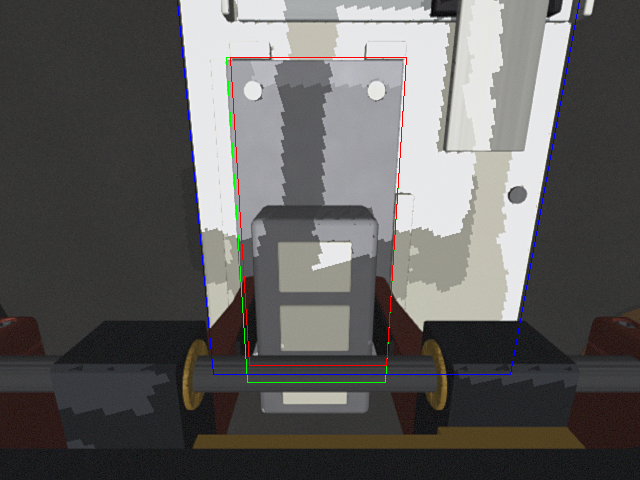

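The seat outline (red) matches the real ribs at (250,50), (385,50) and (405,200), and the module is within about 1 mm of centred. I will lower slowly to contact.

{"api": "arm_command", "payload": {"moves": [0.05,0.1,0.5,0,0,0,0,0,0.5,0,0,0,0,0,0.4,0,0,0,0,0,0.2,0,0,0,0,0,0,0,0,0]}}

```text
time_s: 14.1
ee_pos: [0.6346, -0.1597, 0.2213]
eef_rot: [-0.0, 0.147, 0.989, 0.0]
ft_force: [-0.5, 0.5, -3.8]
grip_width: 0.0519
finger_force: 30.0
```

{"api": "arm_command", "payload": {"moves": [0,0,0.2,0,0,0,0,0,0,0,0,0]}}

```text
time_s: 14.35
ee_pos: [0.6346, -0.1598, 0.2195]
eef_rot: [-0.0, 0.147, 0.989, 0.0]
ft_force: [0.1, 0.3, -3.0]
grip_width: 0.0519
finger_force: 30.0
```

{"api": "arm_command", "payload": {"moves": [0,0,0.2,0,0,0,0,0,0,0,0,0]}}

```text
time_s: 14.6
ee_pos: [0.6348, -0.1598, 0.2183]
eef_rot: [0.001, 0.147, 0.989, -0.0]
ft_force: [0.6, -0.1, -0.4]
grip_width: 0.0516
finger_force: 30.0
```

Contact is starting at the expected height (0.218). I will press 1 mm more and release.

{"api": "arm_command", "payload": {"moves": [0,0,0.1,0,0,0,0,0,0,0,0,0]}}

```text
time_s: 14.85
ee_pos: [0.6347, -0.1598, 0.2182]
eef_rot: [0.001, 0.147, 0.989, -0.0]
ft_force: [-1.9, 1.0, 5.3]
grip_width: 0.0518
finger_force: 30.0
```

{"api": "arm_command", "payload": {"moves": [0,0,0,0,0,0,0,0,0,0,0,0,0,0,0,0,0,0,0,0,0,0,0,0,0,0,0,0,0,0], "hand": -0.7}}

```text
time_s: 15.48
ee_pos: [0.6346, -0.1598, 0.2165]
eef_rot: [-0.0, 0.147, 0.989, 0.0]
ft_force: [-0.1, -0.3, -0.4]
grip_width: 0.0748
finger_force: 0.0
```

{"api": "arm_command", "payload": {"moves": [0,0,-1,0,0,0,0,0,-3,0,0,0,0,0,-4,0,0,0,0,0,-2,0,0,0,0,0,0,0,0,0]}}

```text
time_s: 16.1
ee_pos: [0.6349, -0.1598, 0.319]
eef_rot: [0.002, 0.147, 0.989, -0.0]
ft_force: [-0.3, -0.4, -0.2]
grip_width: 0.0749
finger_force: 0.0
```

```bash
sed -i 's/^mz=.*/if len(sys.argv)>2: mt=FT; mo=FO; mz=.02\nelse: &/' ov.py; python3 ov.py pics/w5.png 1; python3 -c "
from h import *
g=FO+rot(FT)@[-.125,.085]; plan([*g,.16],FT+np.pi/2)"
```

```text
turn [-0.0001  0.0042 -0.0001] shift cm [-0.000e+00  1.000e-02  1.008e+01] n 2.0 t 16.1 w 0.07491079948147093 j [-0.3   0.24  1.22 -0.    1.68 -1.57]
mod [ 0.6086 -0.1518] -0.2947 0.02 tilt [ 0.00400607 -0.00127004 -0.99999117]
turn [-0.      0.0008 -0.0001] shift cm [15.23  8.51 -0.63] n 3.0 t 16.15 w 0.07467900431429174 j [-0.3   0.24  1.22 -0.    1.68 -1.57]
```

View pics/w5.png

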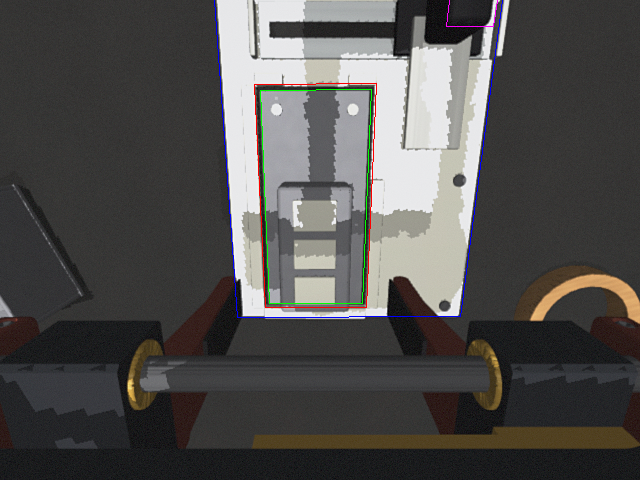

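The module lies flat in the seat, inside the ribs and matching the green outline (screws at (277,109) and (352,109), towards the lock). Next I close the lock.

{"api": "arm_command", "payload": {"moves": [3.8,2.15,0,0,0,0,3.8,2.1,0,0,0,0,3.8,2.1,0,0,0,0,3.8,2.1,0,0,0,0,0,0,0,0,0,0], "hand": -1}}

```text
time_s: 16.77
ee_pos: [0.5122, -0.0332, 0.3146]
eef_rot: [-0.002, 0.146, 0.989, 0.0]
ft_force: [-0.3, 0.2, 0.6]
grip_width: 0.088
finger_force: 0.0
```

{"api": "arm_command", "payload": {"moves": [0,0,0,0,0,0]}}

```text
time_s: 16.9
ee_pos: [0.5139, -0.035, 0.3154]
eef_rot: [-0.001, 0.147, 0.989, -0.0]
ft_force: [1.6, 0.1, -0.7]
grip_width: 0.088
finger_force: 0.0
```

```bash
python3 -c "
from h import *
g=FO+rot(FT)@[-.125,.085]; plan([*g,.0645],FT+np.pi/2)"
```

```text
turn [-0.0006 -0.0013  0.0001] shift cm [0.04 0.07 8.79] n 2.0 t 16.9 w 0.08796155834227533 j [-0.13 -0.14  1.61 -0.    1.67 -1.41]
```

{"api": "arm_command", "payload": {"moves": [0,0,4,0,0,0,0,0,3,0,0,0,0,0,1.8,0,0,0,0,0,0,0,0,0,0,0,0,0,0,0]}}

```text
time_s: 17.52
ee_pos: [0.5143, -0.0351, 0.2299]
eef_rot: [0.001, 0.147, 0.989, -0.0]
ft_force: [-0.6, -1.0, 0.5]
grip_width: 0.0878
finger_force: 0.0
```

{"api": "arm_command", "payload": {"moves": [0,0,0,0,0,0,0,0,0,0,0,0,0,0,0,0,0,0,0,0,0,0,0,0,0,0,0,0,0,0], "hand": 1}}

```text
time_s: 18.15
ee_pos: [0.5137, -0.0347, 0.2286]
eef_rot: [-0.0, 0.147, 0.989, -0.0]
ft_force: [0.2, -0.2, 0.5]
grip_width: 0.0415
finger_force: 0.0
```

{"api": "arm_command", "payload": {"moves": [0,0,0,0,0,0,0,0,0,0,0,0,0,0,0,0,0,0,0,0,0,0,0,0]}}

```text
time_s: 18.65
ee_pos: [0.5137, -0.0346, 0.2286]
eef_rot: [-0.0, 0.147, 0.989, 0.0]
ft_force: [0.3, 1.5, -0.8]
grip_width: 0.0257
finger_force: 30.0
```

{"api": "arm_command", "payload": {"moves": [0,-1,0,0,0,0,0,-1.5,0,0,0,0,0,-1.5,0,0,0,0,0,-1.5,0,0,0,0,0,-1.5,0,0,0,0]}}

```text
time_s: 19.27
ee_pos: [0.4929, -0.1029, 0.2286]
eef_rot: [-0.0, 0.147, 0.989, 0.0]
ft_force: [-0.2, 1.7, -0.5]
grip_width: 0.026
finger_force: 30.0
```

{"api": "arm_command", "payload": {"moves": [0,-0.8,0,0,0,0,0,-0.3,0,0,0,0,0,0,0,0,0,0,0,0,0,0,0,0]}}

```text
time_s: 19.77
ee_pos: [0.4901, -0.1124, 0.2286]
eef_rot: [-0.0, 0.147, 0.989, -0.001]
ft_force: [-3.2, -0.6, 0.1]
grip_width: 0.0258
finger_force: 30.0
```

```bash
python3 -c "
from h import *
g=FO+rot(FT)@[-.125,0]; plan([*g,.0645],FT+np.pi/2)"
```

```text
turn [-0.0012 -0.0006 -0.0002] shift cm [ 0.01 -0.33  0.11] n 1.0 t 19.775 w 0.025760759137831678 j [-0.29 -0.13  1.77 -0.    1.51 -1.57]
```

{"api": "arm_command", "payload": {"moves": [0,-0.3,0,0,0,0,0,0,0,0,0,0]}}

```text
time_s: 20.02
ee_pos: [0.4893, -0.1149, 0.2286]
eef_rot: [-0.0, 0.147, 0.989, 0.0]
ft_force: [-2.6, 2.4, 0.4]
grip_width: 0.0258
finger_force: 30.0
```

{"api": "arm_command", "payload": {"moves": [0,-0.2,0,0,0,0,0,0,0,0,0,0]}}

```text
time_s: 20.27
ee_pos: [0.489, -0.1157, 0.2286]
eef_rot: [0.0, 0.146, 0.989, 0.002]
ft_force: [0.6, 9.1, 0.7]
grip_width: 0.0257
finger_force: 30.0
```

{"api": "arm_command", "payload": {"moves": [0,-0.2,0,0,0,0,0,0,0,0,0,0]}}

```text
time_s: 20.52
ee_pos: [0.4888, -0.1164, 0.2286]
eef_rot: [0.0, 0.146, 0.989, 0.004]
ft_force: [1.6, 16.2, 0.6]
grip_width: 0.026
finger_force: 30.0
```

The lock is at the closed stop. I will release in place and retreat.

{"api": "arm_command", "payload": {"moves": [0,0,0,0,0,0,0,0,0,0,0,0,0,0,0,0,0,0,0,0,0,0,0,0,0,0,0,0,0,0], "hand": -0.6}}

```text
time_s: 21.15
ee_pos: [0.4882, -0.1191, 0.2287]
eef_rot: [0.0, 0.147, 0.989, -0.0]
ft_force: [-0.3, 0.2, -0.1]
grip_width: 0.0695
finger_force: 0.0
```

{"api": "arm_command", "payload": {"moves": [0,0,-2,0,0,0,0,0,-4,0,0,0,0,0,-5,0,0,0,0,0,-4,0,0,0,0,0,0,0,0,0]}}

```text
time_s: 21.78
ee_pos: [0.4882, -0.119, 0.3847]
eef_rot: [0.005, 0.147, 0.989, -0.001]
ft_force: [0.1, 0.2, -0.5]
grip_width: 0.0704
finger_force: 0.0
```

{"api": "arm_command", "payload": {"moves": [0,0,0,0,0,0,0,0,0,0,0,0]}}

```text
time_s: 22.02
ee_pos: [0.488, -0.1189, 0.3772]
eef_rot: [-0.001, 0.147, 0.989, 0.0]
ft_force: [0.2, 0.2, -0.4]
grip_width: 0.0704
finger_force: 0.0
```

```bash
sed -i 's/.072,.098,.0825/-.013,.013,.0825/; s/^print("mod/box(FO,FT,-.0825,-.0425,-.02,.02,.0385,(0,255,255)); &/' ov.py; sed -i "s/grab_frame('wrist')/grab_frame('scene')/" ov.py
sed 's/cv2.imwrite.*/cv2.imwrite(sys.argv[1],cv2.resize(im[190:360,190:400],None,fx=3.5,fy=3.5))/' ov.py >ov2.py; python3 ov2.py pics/s5.png 1
```

```text
turn [ 0.     -0.0026 -0.0001] shift cm [-15.24   0.36  15.9 ] n 4.0 t 22.025 w 0.07038855881928542 j [-0.31 -0.18  1.54 -0.    1.78 -1.58]
mod [ 0.6086 -0.1518] -0.2947 0.02 tilt [-2.43630235e-03  7.54059674e-04 -9.99996748e-01]
```

View pics/s5.png

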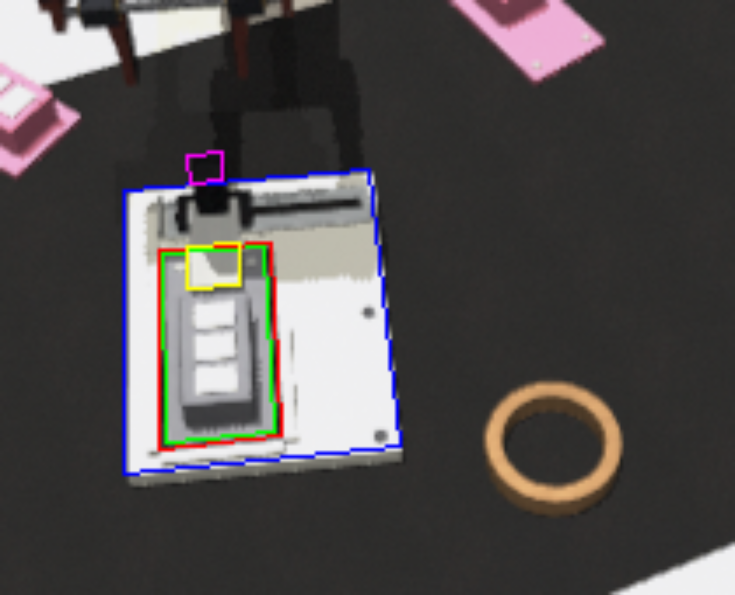

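The scene view shows the grip at (207,170) and the jaw at (213,265) over the tongue, both on their home outlines. The module matches the seat outline, and the tape, at (553,447), looks where it was.

```bash
python3 -c "
from cell import arm
print(arm.job_done())"
```

```text
the job is handed in; nothing more can be done
None
```

I opened the lock to its end stop, laid the module flat in the seat with its tongue towards the lock, slid the lock home over the tongue, and handed the job in at about 22 s; the camera views and end-stop forces agreed with each step, but no verdict came back.

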